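# Bolt the hatch of the rearing cage

### The arm

A 7-joint arm with a two-finger parallel gripper is mounted at the origin on the work surface. World frame = base frame: x ahead of the robot, y to its left, z up, the work surface at z = 0. Lengths are in m, angles in rad, forces in N, time in s.
With the tool pointing down it reaches from about 0.425 to 0.925 m from the base axis. Payload 6.8 kg.
Tool frame: the origin (TCP) lies at the very end of the fingers, on their centre line; the grasp point (between the pads) lies bot.grip_point_offset behind it (bot.grip_point_offset is the distance from the TCP to the grasp point, in m); z points along the fingers, y is the line along which they close (so a half turn about z gives the same grasp; the last joint's range is limited). The gripper opens to 85 mm and grips with 20 to 120 N. Pads are 22 mm wide; open, the fingers measure 114 mm over their backs; the gripper's body (76 mm by 85 mm) begins 54 mm behind the grasp point. The pads swing forward as they close: fully open they stand 13 mm farther back than shut.
Start: joints at [-1.404, 0.477, 0.022, 1.555, -0.011, 1.109, -0.083], TCP at [0.183, 0.65, 0.231] pointing down, gripper open.
Joint ranges: [-2.96, 2.96], [-0.34, 2.1], [-1.41, 1.46], [0.24, 2.44], [-1.37, 4.51], [0.17, 1.92], [-2.96, 2.96]. Speed limits (rad/s): [2.39, 2.39, 3.14, 3.14, 3.14, 3.14, 3.14].

### API

Orientations are given as a unit quaternion [w, x, y, z].
In Python, from station import bot, imaging gives the robot as it stands. The module is installed in compiled form; this text tells all that it offers.
- The arm moves only by the tool carry_out, never from a script. Its argument "targets" is one flat list of numbers, 5 for each row, row after row: the closure in counts, from 0 (fully open) to 255 (shut), then the shift along the world's x, y, z in mm, then the turn about the world's z in degrees. A call has 1 to 20 rows; each row shifts and turns the commanded pose from where the row before left it; what a row does not reach is not made up. A row lasts 1/10 s, in which the tool goes at most 50 mm and 8.59 degrees, less where a joint would pass 70% of its speed; a pose out of reach is approached as far as the arm can. A call is refused whole if a number of a shift passes 50 or a number of a turn 8.59, either way. A call with a gripper value outside its range is refused whole. The fingers move at their own pace and stop on an object; "newtons" is the grip in N (left out, the last holds). Time passes only in rows, so rows that do not move let the fingers close. It gives the time, the measured TCP pose, the force, the opening and the grip force at its end, in the units of the state.
- bot.get_obs(): the state, without advancing time (a new reading comes with each control period).
- imaging.read_camera(name): name is "side" or "top" or "wrist"; returns a dict with "frame" (400x640x3 uint8, red, green, blue), "fov_y" (degrees; the focal length in pixels is half the picture's height over the tangent of half this angle, whatever the lens; pixels are square), "cx", "cy" (the principal point, pixels), "pose" (4x4, takes a point from camera to world coordinates); the wrist camera has in their place "tool_from_camera" (4x4, takes a point from camera to tool coordinates, whose origin is the TCP and whose axes are the flange's). Camera axes: x right, y up, looking along -z (the intrinsics and any distortion apply to the point x, -y, -z); pixel columns grow to the right and rows downward; lengths in m; the calibration is good to about 2 mm. A picture is of the moment at which its call begins: read the wrist's pose just before it. There is no depth.
- bot.hand_in(): hands the job in; it is judged then, once.
The state is a dict: "t": time; "q": joint angles; "joint_vel": joint speeds; "joint_torque": joint torques, N m; "eef_pos": TCP position; "tool_rot": TCP orientation; "contact_force": force on the tool from outside, world axes, zero at the start; "torque": the same for the moment, N m; "gripper_width": opening from 0.0 (shut) to 1.0 (fully open); "grasp_force": force on a finger pad.
Only numpy, scipy, OpenCV 4.12 (cv2) and the standard library are available. Lean on these libraries where they do the work, as an engineer would, in place of code of your own. Each camera call takes 0.05 s, during which the arm holds its last target. There are 200 camera calls.

### The job

The hatch on top of the insect-rearing cage is shut but not bolted. With a fingertip, push the red knob of its barrel bolt along the slot until the bolt is fully home in the keeper, then push the knob over sideways and down through the short cross slot as far as it goes, so that the bolt is locked. Only push the knob, gently: do not grip it, do not lift the hatch or the cage or shove the cage along the bench, and leave everything else standing where it is.

Things in the scene. Friction and masses are not known exactly. Their poses are not given: they have to be found in the camera images.
- slot (a point): point on the bolt's axis, at the foot of the knob's pin when the bolt is fully drawn back (joint bolt = 0); 12.5 mm above the flat top of cage and hatch. Its x axis is level and points the way the bolt shoots, z is up; the cross slot opens to its -y. The slot in the barrel's top is an L, 9 mm wide: from x = 0 along +x for 51.5 mm, where the cross slot turns off to -y
- keeper (a point): centre of the steel keeper (staple) that takes the bolt's nose, on the bolt's axis 113 mm along slot x; 24 mm across, 22 mm long, its top 25 mm above the cage's top. The steel barrel, 21 mm across on a 38 mm wide plate, lies along slot x from -25 to +85 mm, its top 23 mm above the cage's top
- knob (a point): centre of the bolt's red ball knob, 18 mm in diameter, on a 6 mm pin, 40 mm from the bolt's axis; upright, its top is 61.5 mm above the cage's top. It moves along slot x as the bolt slides and swings about the bolt's axis to slot -y and down as it folds; its frame turns with it (z along the pin, away from the axis)
- bolt (a joint): how far the bolt has slid toward the keeper, 0 (drawn back) to 0.0515 m (end of the slot). It slides stiffly (about 2 N) and stays where it is left. The cross slot is 3 mm wider than the pin: the knob folds only from about 0.0485 m on, and once folded the bolt cannot slide back
- knob_fold (a joint): how far the knob is folded about the bolt's axis: 0 upright, growing as it goes over to slot -y, 1.4 rad at the end of the cross slot, where the ball's centre is 39 mm to the side of the axis and 19 mm above the cage's top. It starts within 0.1 rad of upright, turns stiffly (about 1 N at the knob) and stays where it is left
- hatch (a joint): how far the hatch is open (rad), 0 shut. It is hinged along the side opposite the keeper and lies shut by its own weight (0.4 kg); unbolted, it would lift if the knob were pulled up
- cage: the rearing cage: aluminium frame, clear walls, white hatch in the top, 240 mm (its x) by 300 mm (its y), flat top 160 mm above the bench, about 4 kg, standing loose on rubber feet; origin at the centre of its underside. The bolt shoots along the cage's -y and folds toward its -x
- vial: a glass vial with a white cap, 25 mm across, 55 mm tall, standing on the fixed strip of the cage's top behind the keeper; origin at the centre of its underside; leave it alone
- forceps: steel forceps 100 mm long, 6 mm high, lying on the hatch behind the bolt; origin at the centre of its underside; leave it alone
- petri: a closed petri dish, 90 mm across, 15 mm high, on the bench; origin at the centre of its underside; leave it alone
- wash_bottle: a white wash bottle with a blue cap, 68 mm across, 200 mm tall, on the bench; origin at the centre of its underside; leave it alone
- beaker: a glass beaker, 68 mm across, 85 mm tall, on the bench; origin at the centre of its underside; leave it alone
- slide_box: a blue slide box, 100 x 160 x 34 mm, on the bench; origin at the centre of its underside; leave it alone
- marker: a black marker pen with a red cap, 131 mm long, 16 mm thick, lying on the bench; origin at the centre of its underside; leave it alone

How it is judged:
On the way, in this order (a step that is already met when the one before it is completed fails the run):
1. the bolt is slid home with the knob still upright (value of joint bolt above 0.047 m and value of joint knob_fold below 0.5 rad), for 0.05 s.
2. the knob is folded to the end of the cross slot (value of joint bolt above 0.047 m and value of joint knob_fold above 1.2 rad), for 0.2 s.
At the end, for the whole second after the job is handed in: The bolt is at least 47 mm out (51.5 mm is the end of the slot) and its knob is folded at least 1.2 rad (1.4 is the end of the cross slot), at rest; the hatch is shut (within 0.03 rad), the cage stands level within 20 mm of where it was, and no bystander has moved more than 30 mm or tipped (all of step 2 and velocity of joint knob_fold between -0.1 and 0.1 rad/s and distance of cage from where it was at the start of the episode below 0.02 m and angle between cage's own z axis and vertical below 0.05 rad and value of joint hatch below 0.03 rad and linear speed of cage below 0.02 m/s and not (distance of any of vial, forceps, petri, wash_bottle, beaker, slide_box, marker from where it was at the start of the episode above 0.03 m or angle between any of vial, wash_bottle, beaker's own z axis and vertical above 0.4 rad)); the robot touches nothing.
It fails at once if the knob is gripped or pushed with more than 35 N (contact force between the fingers and bolt above 35 N).
It fails at once if the hatch is lifted more than 0.12 rad (value of joint hatch above 0.12 rad).
It fails at once if the cage is lifted, tipped or shoved more than 25 mm (distance of cage from where it was at the start of the episode above 0.025 m or angle between cage's own z axis and vertical above 0.12 rad).
It fails at once if another thing is moved more than 30 mm or tipped (distance of any of vial, forceps, petri, wash_bottle, beaker, slide_box, marker from where it was at the start of the episode above 0.03 m or angle between any of vial, wash_bottle, beaker's own z axis and vertical above 0.4 rad).
It also fails if it takes over 64 s, if anything falls off the work surface, if the arm or the gripper's body presses on something with over 40 N, if the wrist force passes 120 N, or if a joint passes its speed limit or range.

## Working session

There is one attempt and no reset: what is moved stays moved. The work goes in short steps, Python scripts to look and compute and a tool call to move; the robot and the scene stay as the last step left them, time stands still between calls to the robot, and variables do not carry over. Pictures are saved under pics/ and viewed, at most 10 in all, crops included, and the job is handed in when it is done.

Besides the shell and the picture viewer there is one more tool, called after ">>>" as name(argument=value, ...) on one line, values as JSON. carry_out: Moves the arm, as the interface text tells. Its arguments: {"type":"object","properties":{"targets":{"type":"array","items":{"type":"number"}},"newtons":{"type":"number"}},"required":["targets"]}

```bash
mkdir -p pics; cat > h.py <<'E'
import numpy as np, cv2
from station import bot, imaging
def shot(n,f=None):
    o=bot.get_obs(); c=imaging.read_camera(n)
    if f: cv2.imwrite(f,c["frame"][:,:,::-1])
    return o,c
def ray(c,u,v,P=None):
    P=c["pose"] if P is None else P
    f=200/np.tan(np.radians(c["fov_y"])/2)
    d=np.array([(u-c["cx"])/f,-(v-c["cy"])/f,-1.])
    return P[:3,3],P[:3,:3]@d
def onz(c,u,v,z,P=None):
    o,d=ray(c,u,v,P); return o+d*(z-o[2])/d[2]
def two(r1,r2):
    A=[];b=[];
    for o,d in (r1,r2):
        d=d/np.linalg.norm(d);M=np.eye(3)-np.outer(d,d);A.append(M);b.append(M@o)
    return np.linalg.solve(A[0]+A[1],b[0]+b[1])
def red(im):
    h=cv2.cvtColor(im,cv2.COLOR_RGB2HSV)
    m=(((h[...,0]<8)|(h[...,0]>172))&(h[...,1]>140)&(h[...,2]>60)).astype(np.uint8)
    n,l,s,c=cv2.connectedComponentsWithStats(m)
    return [(c[i].round(1).tolist(),s[i].tolist()) for i in range(1,n) if s[i][4]>12]
E
python3 - <<'E'
from h import *
for n in("top","side"):
    o,c=shot(n,f"pics/{n}0.png"); print(n,[k for k in c],c["fov_y"],c["cx"],c["cy"],c["pose"].round(3).tolist(),red(c["frame"]),{k:c[k] for k in c if k not in("frame","pose")})
print(o, bot.grip_point_offset)
E
```

```text
top ['frame', 'fov_y', 'cx', 'cy', 'pose'] 50.24022602740125 313.48712952757427 194.76018832591606 [[-0.024, 0.984, -0.177, 0.349], [-1.0, -0.024, 0.003, -0.01], [-0.001, 0.177, 0.984, 1.371], [0.0, 0.0, 0.0, 1.0]] [([323.8, 196.1], [321, 194, 6, 5, 23]), ([418.5, 211.4], [412, 209, 14, 6, 61])] {'fov_y': 50.24022602740125, 'cx': 313.48712952757427, 'cy': 194.76018832591606}
side ['frame', 'fov_y', 'cx', 'cy', 'pose'] 55.33464854789066 331.7599723874029 203.00970925382958 [[0.998, 0.054, -0.033, 0.504], [-0.059, 0.591, -0.805, -0.791], [-0.023, 0.805, 0.593, 0.749], [0.0, 0.0, 0.0, 1.0]] [([340.5, 198.3], [339, 197, 4, 4, 14]), ([342.3, 364.3], [338, 355, 9, 19, 122])] {'fov_y': 55.33464854789066, 'cx': 331.7599723874029, 'cy': 203.00970925382958}
{'t': 0.05, 'q': array([-1.4041252 ,  0.47778124,  0.02231537,  1.55643858, -0.01147868,
        1.10933284, -0.08310704]), 'joint_vel': array([ 0.0005054 ,  0.00112103, -0.00019184, -0.00150031,  0.00044633,
        0.00088406, -0.00046623]), 'joint_torque': array([ 5.41104630e-03, -5.98312318e+01,  1.61569197e+00, -2.82252628e+01,
        1.27981804e-02,  5.34532912e-03,  2.55600298e-05]), 'eef_pos': array([0.18298978, 0.64910373, 0.23034335]), 'tool_rot': array([-5.38895698e-05,  1.36931017e-01,  9.90580162e-01, -9.14441487e-04]), 'contact_force': array([-0.47833176,  0.30000875,  0.00202847]), 'torque': array([-0.02102119,  0.00444299,  0.00092531]), 'grasp_force': 0.0, 'gripper_width': 1.0026089766091135} 0.0187
```

View pics/top0.png

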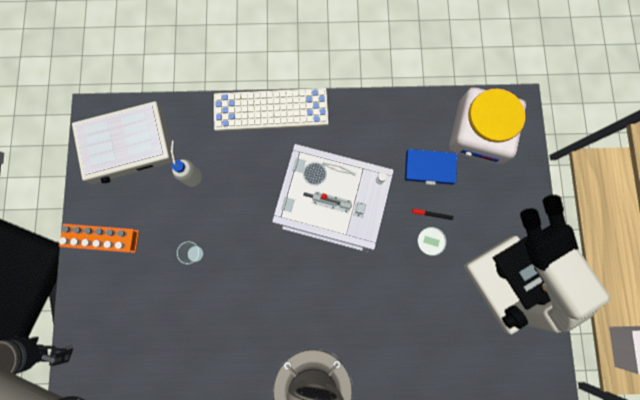

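View pics/side0.png

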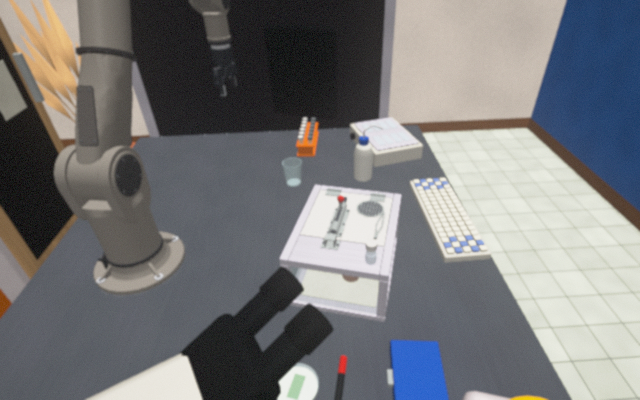

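Top view: cage at around (333,198), knob at (324,196), keeper near (361,209), so the bolt shoots to the right and slightly down (world -y), and folds toward the robot. The side view shows the knob at (340,198) and the keeper near (328,243).

```bash
python3 - <<'E'
from h import *
_,t=shot("top");_,s=shot("side")
k=two(ray(t,323.8,196.1),ray(s,340.5,198.3));print("knob",k,onz(t,323.8,196.1,.2125),onz(s,340.5,198.3,.2125))
K=onz(t,361,209,.183);print("keeper",K)
for a in((295,145),(393,175),(375,248),(273,222)):print(onz(t,*a,.16))
o,w=shot("wrist");print(w["tool_from_camera"].round(3).tolist(),w["fov_y"],w["cx"],w["cy"])
im=cv2.resize(t["frame"][130:260,260:410],None,fx=5,fy=4.6,interpolation=cv2.INTER_CUBIC) 
cv2.imwrite("pics/c.png",im[:,:,::-1])
E
```

```text
knob [ 0.55481636 -0.04242899  0.21000787] [ 0.55305579 -0.04242512  0.2125    ] [ 0.55587739 -0.04550868  0.2125    ]
keeper [ 0.51884996 -0.146779    0.183     ]
[0.71723865 0.03658086 0.16      ]
[ 0.61964652 -0.246846    0.16      ]
[ 0.41014433 -0.18399395  0.16      ]
[0.49087739 0.10311854 0.16      ]
[[-0.0, 0.957, 0.289, 0.075], [1.0, 0.0, -0.001, -0.001], [-0.001, 0.289, -0.957, -0.142], [0.0, 0.0, 0.0, 1.0]] 61.430439456905816 324.2174484830615 201.06088659450887
```

View pics/c.png

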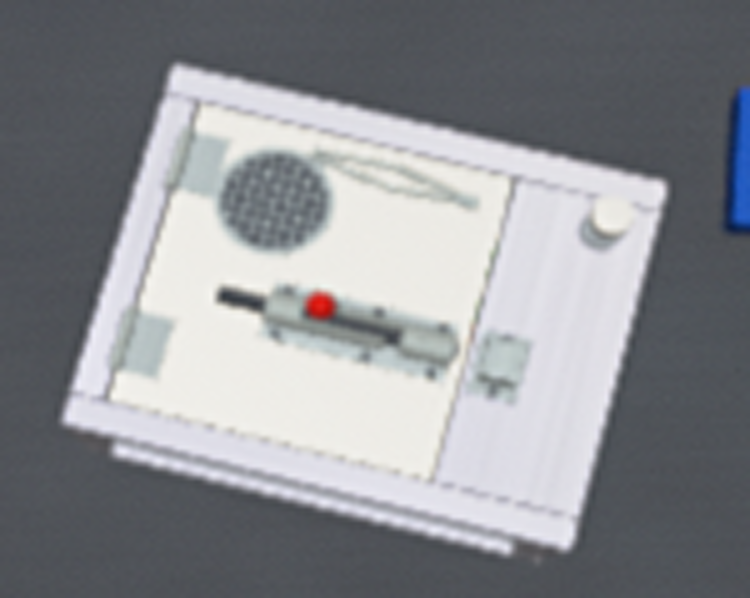

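The crop shows the knob at (320,305), the slot running right, and the keeper at (502,355). Slot x ≈ (-0.288,-0.958) in world, and tool y is already parallel to it. I'll go above and behind the knob with the fingers shut.

>>> carry_out(targets=[255, 0, 0, 50, 0, 255, 0, 0, 50, 0, 255, 24, -41, 0, 0, 255, 24, -41, 0, 0, 255, 24, -41, 0, 0, 255, 24, -41, 0, 0, 255, 24, -41, 0, 0, 255, 24, -41, 0, 0, 255, 24, -41, 0, 0, 255, 24, -41, 0, 0, 255, 24, -41, 0, 0, 255, 24, -41, 0, 0, 255, 24, -41, 0, 0, 255, 24, -41, 0, 0, 255, 24, -41, 0, 0, 255, 24, -41, 0, 0, 255, 24, -41, 0, 0, 255, 24, -38, 0, -1], newtons=20)

```text
t: 2.05
eef_pos: [0.5678, -0.0054, 0.3316]
tool_rot: [0.0, 0.146, 0.989, 0.0]
contact_force: [0.5, 0.2, -0.8]
gripper_width: 0.003
grasp_force: 0.0
```

>>> carry_out(targets=[255, 0, 0, -30, 0, 255, 0, 0, 0, 0, 255, 0, 0, 0, 0])

```text
t: 2.35
eef_pos: [0.5666, -0.0024, 0.3011]
tool_rot: [-0.001, 0.145, 0.989, -0.0]
contact_force: [-0.1, 0.5, -0.3]
gripper_width: -0.001
grasp_force: 0.0
```

```bash
cat >> h.py <<'E'
from scipy.spatial.transform import Rotation as R
def wpose(o,c):
    T=np.eye(4);q=o["tool_rot"];T[:3,:3]=R.from_quat([q[1],q[2],q[3],q[0]]).as_matrix();T[:3,3]=o["eef_pos"]
    return T@c["tool_from_camera"]
E
python3 - <<'E'
from h import *
o,c=shot("wrist","pics/w1.png");P=wpose(o,c);print(o["t"],o["eef_pos"],o["tool_rot"],o["contact_force"])
for r in red(c["frame"]): print(r,onz(c,*r[0],.2125,P))
E
```

```text
2.35 [ 0.56656558 -0.00235714  0.30111357] [-9.42115623e-04  1.45022065e-01  9.89427972e-01 -2.80461863e-05] [-0.08300526  0.4819489  -0.29058528]
([263.5, 207.2], [252, 196, 24, 24, 457]) [ 0.55256649 -0.04422104  0.2125    ]
([66.0, 209.7], [52, 204, 28, 13, 293]) [ 0.51346708 -0.18121325  0.2125    ]
```

View pics/w1.png

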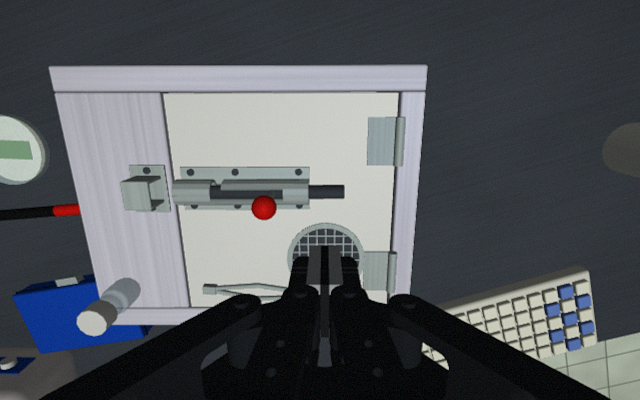

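The wrist view shows the knob at (263,207), the keeper at (146,193), and the bolt horizontal, so tool y lies along it. The knob is 44 mm ahead of the TCP with ~1 mm lateral offset. Next I descend and push.

>>> carry_out(targets=[255, 0, 0, -50, 0, 255, 0, 0, -48, 0, 255, -2.2, -7.2, 0, 0, 255, -2.2, -7.2, 0, 0, 255, -1, -3, 0, 0, 255, -1, -3, 0, 0, 255, -1, -3, 0, 0, 255, -1, -3, 0, 0, 255, 0, 0, 0, 0])

```text
t: 3.3
eef_pos: [0.5594, -0.0298, 0.2043]
tool_rot: [0.001, 0.146, 0.989, 0.0]
contact_force: [1.4, 1.6, 2.7]
gripper_width: 0.001
grasp_force: 1.2
```

```bash
python3 - <<'E'
from h import *
o,c=shot("wrist","pics/w2.png");print(o["t"],o["eef_pos"],o["contact_force"],red(c["frame"]))
P=wpose(o,c)
for r in red(c["frame"]): print(r,onz(c,*r[0],.2125,P))
E
```

```text
3.3 [ 0.55943412 -0.02979544  0.20425898] [1.43168275 1.58900472 2.74235219] [([274.1, 272.5], [256, 254, 36, 38, 1083])]
([274.1, 272.5], [256, 254, 36, 38, 1083]) [ 0.55096398 -0.05098091  0.2125    ]
```

View pics/w2.png

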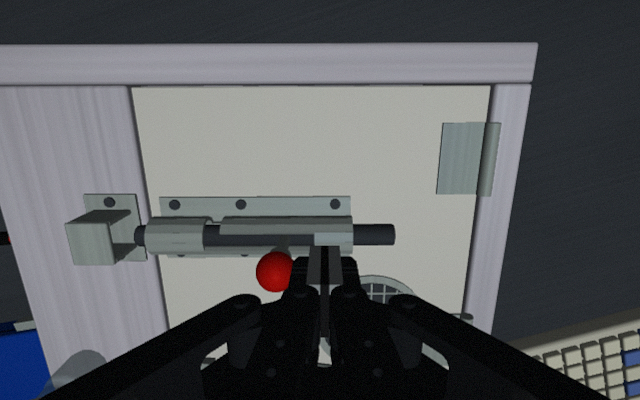

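The finger is touching the ball (274,272). The pin sits at column ~283 and the slot's end at ~205, leaving about 40 mm. Continuing.

>>> carry_out(targets=[255, -1, -3.5, 0, 0, 255, -1.1, -3.5, 0, 0, 255, -1, -3.5, 0, 0, 255, -1.1, -3.5, 0, 0, 255, -1, -3.5, 0, 0, 255, -1.1, -3.5, 0, 0, 255, -1, -3.5, 0, 0, 255, -1.1, -3.5, 0, 0, 255, -1.1, -3.5, 0, 0, 255, 0, 0, 0, 0])

```text
t: 4.35
eef_pos: [0.5489, -0.062, 0.2033]
tool_rot: [-0.0, 0.146, 0.989, -0.0]
contact_force: [0.7, 0.3, 1.1]
gripper_width: 0.002
grasp_force: 0.4
```

```bash
python3 - <<'E'
from h import *
o,c=shot("wrist","pics/w3.png");print(o["t"],o["eef_pos"],o["contact_force"])
P=wpose(o,c)
for r in red(c["frame"]): print(r,onz(c,*r[0],.2125,P))
E
```

```text
4.35 [ 0.54888387 -0.06203631  0.2032539 ] [0.6927615  0.2795372  1.05403708]
([52.6, 238.6], [40, 231, 26, 15, 315]) [ 0.49741153 -0.16792808  0.2125    ]
([273.1, 275.5], [255, 257, 37, 38, 1074]) [ 0.54122127 -0.08381081  0.2125    ]
```

View pics/w3.png

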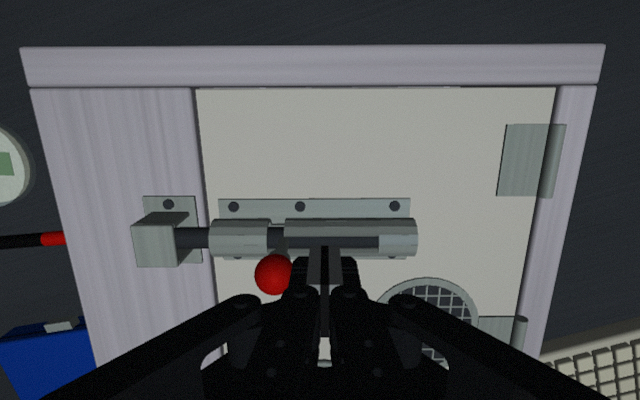

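The pin (col ~282) is about 5 mm short of the slot's end (col ~267). Finishing slowly.

>>> carry_out(targets=[255, -0.5, -1.5, 0, 0, 255, -0.5, -1.5, 0, 0, 255, -0.3, -1, 0, 0, 255, 0, 0, 0, 0])

```text
t: 4.8
eef_pos: [0.5477, -0.0652, 0.2031]
tool_rot: [-0.0, 0.146, 0.989, 0.0]
contact_force: [0.8, 0.6, 0.0]
gripper_width: -0.004
grasp_force: 0.8
```

>>> carry_out(targets=[255, -0.3, -1, 0, 0, 255, -0.3, -1, 0, 0, 255, 0, 0, 0, 0])

```text
t: 5.1
eef_pos: [0.5472, -0.0673, 0.2032]
tool_rot: [-0.0, 0.146, 0.989, -0.0]
contact_force: [0.2, 1.6, -0.1]
gripper_width: -0.0
grasp_force: 0.8
```

```bash
python3 - <<'E'
from h import *
o,c=shot("wrist","pics/w4.png");print(o["t"],o["eef_pos"],o["contact_force"])
P=wpose(o,c)
for r in red(c["frame"]): print(r,onz(c,*r[0],.2125,P))
E
```

```text
5.1 [ 0.54717527 -0.06731583  0.20322092] [ 0.1551969   1.64442355 -0.12357845]
([59.7, 238.4], [45, 231, 30, 15, 374]) [ 0.49656727 -0.17024343  0.2125    ]
([273.1, 275.9], [255, 258, 37, 37, 1067]) [ 0.53969686 -0.08915024  0.2125    ]
```

>>> carry_out(targets=[255, -0.3, -1, 0, 0, 255, -0.3, -1, 0, 0, 255, 0, 0, 0, 0])

```text
t: 5.45
eef_pos: [0.547, -0.0678, 0.2032]
tool_rot: [-0.0, 0.145, 0.989, 0.001]
contact_force: [1.3, 4.3, -1.6]
gripper_width: -0.002
grasp_force: 2.5
```

>>> carry_out(targets=[255, -0.3, -1, 0, 0, 255, 0, 0, 0, 0])

```text
t: 5.65
eef_pos: [0.5469, -0.068, 0.2032]
tool_rot: [0.0, 0.145, 0.989, 0.001]
contact_force: [3.0, 6.8, -1.9]
gripper_width: 0.002
grasp_force: 3.4
```

```bash
python3 - <<'E'
from h import *
o,c=shot("wrist","pics/w5.png");print(o["t"],o["eef_pos"],o["contact_force"])
P=wpose(o,c)
for r in red(c["frame"]): print(r,onz(c,*r[0],.2125,P))
cv2.imwrite("pics/w5c.png",cv2.resize(c["frame"][170:320,120:440],None,fx=2.5,fy=2.5)[:,:,::-1])
E
```

```text
5.65 [ 0.54691263 -0.06795725  0.20322769] [ 3.02556971  6.80090029 -1.86904834]
([59.4, 238.2], [44, 231, 31, 15, 381]) [ 0.4963329  -0.17081261  0.2125    ]
([273.8, 275.7], [256, 258, 36, 37, 1031]) [ 0.53943987 -0.08948181  0.2125    ]
```

View pics/w5c.png

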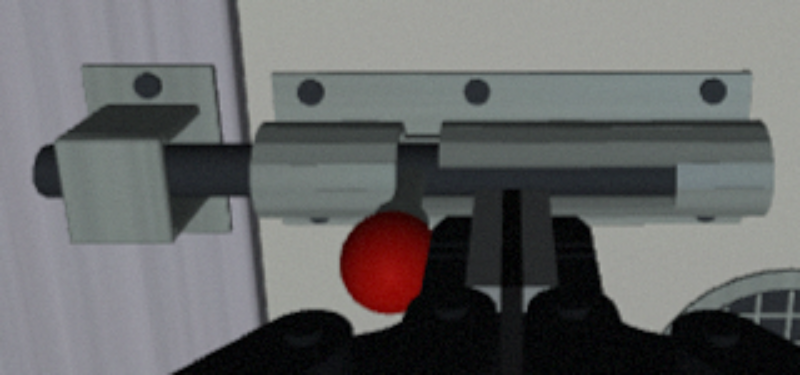

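The bolt's nose is through the keeper, the pin is at the cross slot and the force is rising, so the bolt is home. Now around to the knob's far side (slot +y).

>>> carry_out(targets=[255, 3.4, 11.5, 0, 0, 255, 13.4, -4, 0, 0, 255, 13.4, -4, 0, 0, 255, -4.6, -15.3, 0, 0, 255, -4.6, -15.3, 0, 0, 255, 0, 0, 0, 0, 255, 0, 0, 0, 0])

```text
t: 6.4
eef_pos: [0.5668, -0.0981, 0.2034]
tool_rot: [-0.0, 0.147, 0.989, 0.0]
contact_force: [1.0, -0.1, -0.5]
gripper_width: -0.001
grasp_force: 0.0
```

```bash
python3 - <<'E'
from h import *
o,c=shot("wrist","pics/w6.png");print(o["t"],o["eef_pos"],o["contact_force"])
P=wpose(o,c);x=np.array([-.287,-.958,0]);y=np.array([.958,-.287,0])
for r in red(c["frame"]):
    p=onz(c,*r[0],.2125,P)-o["eef_pos"]; print(r,p+o["eef_pos"],"slot x,y from TCP",p@x*1e3,p@y*1e3)
E
```

```text
6.4 [ 0.56675615 -0.09814418  0.20339805] [ 0.96801138 -0.13266529 -0.53217578]
([328.9, 215.6], [308, 195, 42, 41, 1319]) [ 0.53945919 -0.08834809  0.2125    ] slot x,y from TCP -1.5504336210474667 -28.961961940662885
([81.1, 213.9], [62, 206, 40, 17, 516]) [ 0.50872086 -0.18699121  0.2125    ] slot x,y from TCP 101.77157996594576 -30.0987102621472
```

View pics/w6.png

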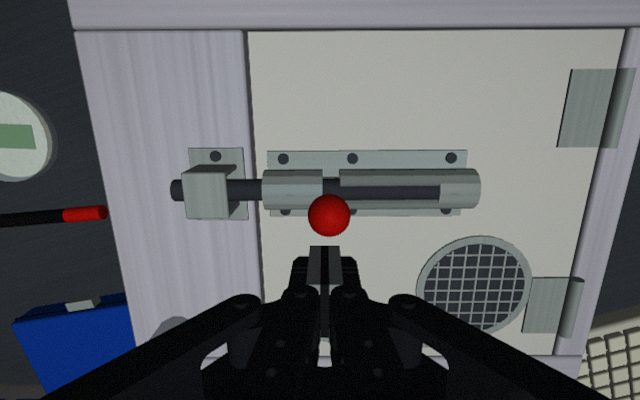

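Knob at (329,215), fingertip behind it (slot offset -1.5, -29 mm). Pushing it over.

>>> carry_out(targets=[255, -3.8, 1.1, 0, 0, 255, -3.8, 1.1, 0, 0, 255, -2.9, 0.9, 0, 0, 255, -2.9, 0.9, 0, 0, 255, -2.9, 0.9, 0, 0, 255, -2.9, 0.8, 0, 0, 255, 0, 0, 0, 0])

```text
t: 7.15
eef_pos: [0.5477, -0.0914, 0.2032]
tool_rot: [-0.0, 0.146, 0.989, 0.0]
contact_force: [-1.1, -0.2, -0.1]
gripper_width: 0.001
grasp_force: 0.0
```

>>> carry_out(targets=[255, -2.4, 0.7, 0, 0, 255, -2.4, 0.7, 0, 0, 255, -2.4, 0.7, 0, 0, 255, -2.4, 0.7, 0, 0, 255, 0, 0, 0, 0])

```text
t: 7.65
eef_pos: [0.5382, -0.0887, 0.2033]
tool_rot: [-0.0, 0.146, 0.989, 0.0]
contact_force: [0.5, 0.2, -0.3]
gripper_width: -0.002
grasp_force: 0.1
```

```bash
python3 - <<'E'
from h import *
o,c=shot("wrist","pics/w7.png");print(o["t"],o["eef_pos"],o["contact_force"])
P=wpose(o,c);x=np.array([-.287,-.958,0]);y=np.array([.958,-.287,0])
for r in red(c["frame"]):
    p=onz(c,*r[0],.1725+.033,P)-o["eef_pos"]; print(r,"slot x,y from TCP",p@x*1e3,p@y*1e3)
E
```

```text
7.65 [ 0.53820981 -0.08873207  0.2032566 ] [ 0.54607552  0.22865092 -0.30573852]
([327.1, 226.5], [307, 208, 40, 38, 1167]) slot x,y from TCP -0.8139908259712403 -21.449925503187654
([85.9, 240.0], [67, 232, 40, 16, 485]) slot x,y from TCP 107.5063453706347 -15.146011402187982
```

View pics/w7.png

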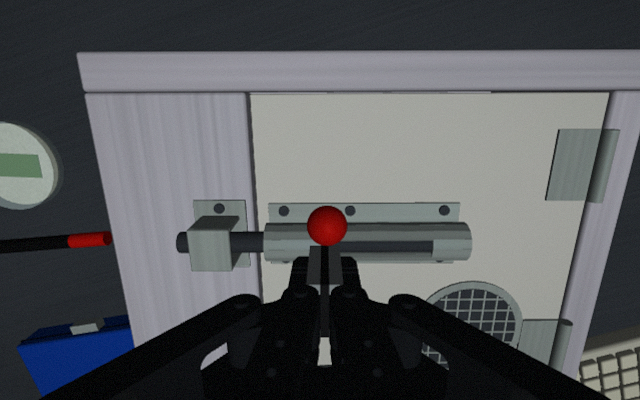

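The knob (327,226) is folding over, at about 0.55 rad. I follow its arc over and down.

>>> carry_out(targets=[255, -2.6, 0.8, 0, 0, 255, -2.6, 0.8, 0, 0, 255, -2.6, 0.8, -1, 0, 255, -2.6, 0.8, -0.5, 0, 255, -2.6, 0.8, -0.7, 0, 255, -2.6, 0.8, -0.8, 0, 255, -1.9, 0.6, -1.7, 0, 255, -1.9, 0.6, -1.7, 0, 255, -1.9, 0.6, -1.7, 0, 255, 0, 0, 0, 0])

```text
t: 8.7
eef_pos: [0.5168, -0.0821, 0.1949]
tool_rot: [-0.0, 0.146, 0.989, 0.0]
contact_force: [0.1, 0.8, 0.4]
gripper_width: -0.004
grasp_force: 0.0
```

>>> carry_out(targets=[255, -1.9, 0.6, -2.4, 0, 255, -1.9, 0.6, -2.4, 0, 255, -1.9, 0.6, -2.4, 0, 255, 0, 0, 0, 0])

```text
t: 9.1
eef_pos: [0.5117, -0.0804, 0.1879]
tool_rot: [0.0, 0.146, 0.989, 0.0]
contact_force: [0.4, -0.9, 1.0]
gripper_width: 0.004
grasp_force: 0.5
```

```bash
python3 - <<'E'
from h import *
o,c=shot("wrist","pics/w8.png");print(o["t"],o["eef_pos"],o["contact_force"])
P=wpose(o,c);x=np.array([-.287,-.958,0]);y=np.array([.958,-.287,0])
for r in red(c["frame"]):
    p=onz(c,*r[0],.1725+.01,P)-o["eef_pos"]; print(r,"slot x,y from TCP",p@x*1e3,p@y*1e3)
E
```

```text
9.1 [ 0.51170127 -0.08040684  0.18794631] [ 0.43503629 -0.9080149   1.03749207]
([325.8, 234.5], [308, 220, 36, 29, 756]) slot x,y from TCP -0.28014641321713707 -14.452983128078458
([80.7, 269.8], [62, 262, 39, 16, 506]) slot x,y from TCP 119.14808227447327 3.872533604888747
```

View pics/w8.png

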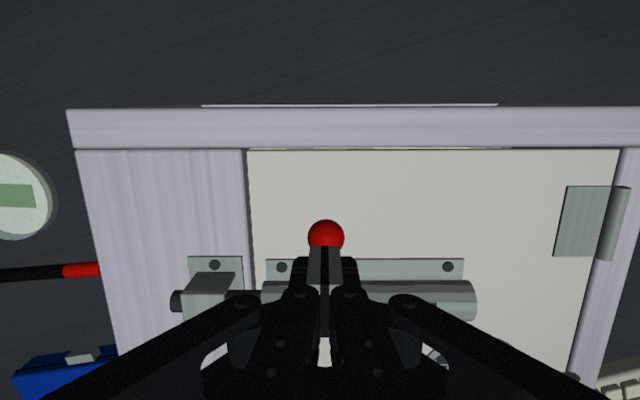

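The ball (326,235) is nearly down beside the barrel. Now press it to the stop.

>>> carry_out(targets=[255, -1.9, 0.6, -0.5, 0, 255, -1.9, 0.6, -1, 0, 255, 0, 0, -1, 0, 255, 0, 0, 0, 0])

```text
t: 9.55
eef_pos: [0.5098, -0.0797, 0.1874]
tool_rot: [0.002, 0.146, 0.989, 0.0]
contact_force: [1.4, -0.7, 11.6]
gripper_width: 0.003
grasp_force: 6.2
```

>>> carry_out(targets=[255, 0, 0, -1, 0, 255, 0, 0, -1, 0, 255, 0, 0, 0, 0])

```text
t: 9.85
eef_pos: [0.51, -0.0797, 0.1867]
tool_rot: [0.002, 0.146, 0.989, 0.001]
contact_force: [-3.6, -0.7, 26.6]
gripper_width: 0.003
grasp_force: 12.8
```

The stop is reached (z force 27 N). Retract straight up and check.

>>> carry_out(targets=[255, 0, 0, 5, 0, 255, 0, 0, 15, 0, 255, 0, 0, 40, 0, 255, 0, 0, 40, 0, 255, 0, 0, 30, 0, 255, 0, 0, 0, 0, 255, 0, 0, 0, 0])

```text
t: 10.55
eef_pos: [0.5073, -0.079, 0.3133]
tool_rot: [-0.0, 0.145, 0.989, 0.0]
contact_force: [-0.4, 0.1, -1.2]
gripper_width: -0.002
grasp_force: 0.0
```

```bash
python3 - <<'E'
from h import *
o,c=shot("wrist","pics/w9.png");print(o["t"],o["eef_pos"],o["contact_force"])
P=wpose(o,c);x=np.array([-.287,-.958,0]);y=np.array([.958,-.287,0])
up=np.array([.5394,-.0889,.179])
for r in red(c["frame"]):
    p=onz(c,*r[0],.179,P)-up; print(r,"slot x,y from upright knob",p@x*1e3,p@y*1e3)
for n in("side","top"):
    _,s=shot(n); print(n,red(s["frame"]))
    for r in red(s["frame"])[:1]: p=onz(s,*r[0],.179)-up;print(p@x*1e3,p@y*1e3)
E
```

```text
10.55 [ 0.50733942 -0.07895871  0.31325916] [-0.36841321  0.05808346 -1.22308705]
([324.7, 184.6], [315, 175, 20, 20, 320]) slot x,y from upright knob -0.4393800757956918 -40.229798214556325
([144.9, 229.8], [129, 224, 33, 13, 340]) slot x,y from upright knob 157.6630224909217 0.47146079124962414
([33.1, 380.4], [26, 380, 14, 2, 22]) slot x,y from upright knob 296.9600270668114 164.84981627206656
side [([319.7, 218.5], [318, 217, 4, 4, 14]), ([342.3, 364.5], [338, 356, 9, 18, 122])]
-0.9880794781241162 -38.065440054732676
top [([418.4, 211.5], [412, 209, 14, 6, 62])]
219.4292399373227 33.31098233500706
```

```bash
python3 -c "
from station import bot
print(bot.hand_in())"
```

```text
the job is handed in; nothing more can be done
None
```

The bolt was pushed fully home and its knob folded to the end of the cross slot; the cameras put the ball 38–40 mm to the side, where 39 mm means fully folded. The arm was raised clear and the job handed in at about 10.7 s, but no verdict came back.

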